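# Fit and lock the juice bowl of a citrus press

### The arm

A 6-joint arm with a two-finger parallel gripper is mounted at the origin on a cart in front of the work surface, level with it; the furniture and walls round the work are solid. World frame = base frame: x ahead of the robot, y to its left, z up, the work surface at z = 0. Lengths are in m, angles in degrees, forces in N, time in s.
With the tool pointing down it reaches from about 0.375 to 0.9 m from the base axis. Payload 3.1 kg.
Tool frame: the origin (TCP) lies on the centre line of the jaws, within the pads' length; the fingertips stand 25 mm ahead of it and the grasp point (between the pads) lies 6 mm ahead of it; z points along the fingers, y is the line along which they close (so a half turn about z gives the same grasp; the last joint's range is limited). The gripper opens to 87 mm and grips with 3 to 60 N. Pads are 19 mm wide; open, the fingers measure 117 mm over their backs; the gripper's body (75 mm by 190 mm) begins 51 mm behind the grasp point.
Start: joints at [54.632, 30.224, 82.088, -0, 67.689, -10.227], TCP at [0.265, 0.566, 0.248] pointing down, gripper open.
Joint ranges: [-176.69, 176.69], [-43.24, 126.21], [12.49, 139.97], [-82, 262], [0, 151.66], [-163.58, 163.58]. Speed limits (degrees/s): [159.86, 159.86, 180, 180, 180, 180].

### API

Orientations are given as a 3x3 rotation matrix whose columns are the frame's x, y, z axes.
In Python, from rig import * gives the robot as it stands.
- The arm moves only by the tool step_arm, never from a script. Its argument "steps" is a list of rows, each a list of 7 numbers: the shift along the tool's x, y, z normalised to -1 to 1, where 1 is 0.3 m, then the turn, a rotation vector about the tool's x, y, z normalised to -1 to 1, where 1 is 45 degrees, then the gripper's target within -1 to 1 (shut at 1, half-way at 0, fully open at -1). A call has 1 to 8 rows; each row is the pose to reach, as a shift and turn from the pose commanded when the call began, along the tool's axes at that moment; what a row does not reach only later rows make up. A row lasts 1/12 s, in which the tool goes at most 41.7 mm and 7.16 degrees, less where a joint would pass 70% of its speed; a pose out of reach is approached as far as the arm can. A call with a number of a shift or a turn outside -1 to 1 is refused whole. A call with a gripper value outside its range is refused whole. The fingers move at their own pace and stop on an object; the grip force is fixed at half the most. Time passes only in rows, so rows that repeat a pose let the fingers close. It gives the time, the measured TCP pose, the force, the opening and the grip force at its end, in the units of the state.
- read_state(): the state, without advancing time (a new reading comes with each control period).
- capture(name): name is "scene" or "top"; returns a dict with "image" (480x640x3 uint8, red, green, blue), "vertical_fov" (degrees; the focal length in pixels is half the picture's height over the tangent of half this angle, whatever the lens; pixels are square), "cx", "cy" (the principal point, pixels), "world_from_camera" (4x4, takes a point from camera to world coordinates). Camera axes: x right, y down, z forward; pixel columns grow to the right and rows downward; lengths in m; the calibration is good to about 2 mm. A picture is of the moment at which its call begins. There is no depth.
- hand_in(): hands the job in; it is judged then, once.
The state is a dict: "time_s": time; "joint_positions": joint angles; "qvel": joint speeds; "tau": joint torques, N m; "position": TCP position; "tcp_rot": TCP orientation; "force": force on the tool from outside, world axes, zero at the start; "moment": the same for the moment, N m; "opening": opening from 0.0 (shut) to 1.0 (fully open); "grasp_force": force on a finger pad.
Only numpy, scipy, OpenCV 4.12 (cv2) and the standard library are available. Lean on these libraries where they do the work, as an engineer would, in place of code of your own. Each camera call takes 0.05 s, during which the arm holds its last target. There are 200 camera calls.

### The job

Lower the orange juice bowl onto the citrus press (do not drop or tip it) so that its white sleeve slides over the steel shaft and, with the handle about 45 degrees to the right of the red front mark as seen from the front, its tabs pass between the black claws and it sits flat on the deck; then let go. Now push the handle clockwise (seen from above), without touching the sleeve, until the tabs stop under the claws and the handle stands over the red mark. Leave the other things where they are.

Things in the scene. Friction and masses are not known exactly. Their poses are not given: they have to be found in the camera images.
- sleeve_grip (a point): Point on the axis of the bowl's white upright sleeve, 68 mm above the bowl's underside and 17 mm below the sleeve's top, where to grip it from above. z is up the sleeve; -x points from the axis to the handle. The sleeve is 42 mm across, its bore 25 mm, right through. When the bowl is fully seated this point is 123 mm above the worktop.
- handle (a point): Point in the bowl's handle, 95 mm from the sleeve's axis (along the bowl's -x) and 24 mm above the bowl's underside. The handle is a straight orange block, 14 mm wide, 12 to 36 mm above the underside, reaching from the wall to 118 mm from the axis.
- juice_bowl: Loose orange bowl, about 0.3 kg, standing upright on the worktop at the start; origin at the centre of its underside. 130 mm across, rim 38 mm high, wall 4 mm; handle at -x, small spout at +x, sleeve in the middle 85 mm high. Two tabs at its lower edge (+y and -y), 30 mm wide, 6 mm high, reach 76 mm from the axis.
- sleeve: The white sleeve, fixed to the bowl; origin and axes are those of the bowl.
- press_base: Citrus press base: fixed aluminium drum, 180 mm across; origin at the centre of its underside, on the worktop; deck 55 mm up. -x is the front, with a red mark on the drum's side and rim. The bowl goes down with its yaw 0.45 to 2.6 rad more than the base's, best 0.8 (handle towards the base's -y side). Turned clockwise to the stops its yaw equals the base's. It turns freely, with slight friction.
- claw_left (a point): Middle of the top of the black bayonet claw at the base's +y edge; an equal one is opposite. 39 mm long along the rim (from 15 mm towards the base's -x to 24 mm towards its +x), hanging over the deck from 69 to 88 mm from the axis; underside 11 mm, top 16 mm above the deck. A stop closes its clockwise end (+x side).
- claw_right (a point): The same point of the opposite claw, at the base's -y edge; half a turn from the other, so that its stop is on the -x side.
- shaft_top (a point): Top centre of the upright fixed steel drive shaft of the press, 143 mm above the worktop and 88 mm above the deck. Shaft diameter 21 mm (2 mm clearance all round in the sleeve), its last 6 mm tapered to 15 mm.
- lemon_1: Bystander: yellow lemon, 77x51x52 mm. Origin at the centre of its underside. Leave it alone.
- lemon_2: Bystander: yellow lemon, 72x57x58 mm. Origin at the centre of its underside. Leave it alone.
- teaspoon: Bystander: steel teaspoon, 139 mm long, 10 mm high. Origin at the centre of its underside. Leave it alone.
- honey_jar: Bystander: glass jar with red lid, 60 mm wide, 86 mm high. Origin at the centre of its underside. Leave it alone.

How it is judged:
By the outcome, as a careful person would: the job done as asked, in the order asked, and still so for the second after the job is handed in, with the robot touching nothing.
It also fails if it takes over 61 s, if anything falls off the work surface, if the arm or the gripper's body presses on something with over 40 N, if the wrist force passes 120 N, or if a joint passes its speed limit or range.

## Working session

There is one attempt and no reset: what is moved stays moved. The work goes in short steps, Python scripts to look and compute and a tool call to move; the robot and the scene stay as the last step left them, time stands still between calls to the robot, and variables do not carry over. Pictures are saved under pics/ and viewed, at most 10 in all, crops included, and the job is handed in when it is done.

Besides the shell and the picture viewer there is one more tool, called in YAML: its name, and indented under it one key for each argument. step_arm: Moves the arm, as the interface text tells. Scaled input: -1 to 1 covers 0.3 m each way for a shift and 45 degrees each way for a turn. Its arguments: {"type":"object","properties":{"steps":{"type":"array"}},"required":["steps"]}

```bash
mkdir -p pics; python3 - <<'E'
from rig import *
import cv2,numpy as np,pickle
s=read_state();print({k:np.round(v,3).tolist() for k,v in s.items()})
for n in("scene","top"):
    c=capture(n);cv2.imwrite(f"pics/{n}0.png",c["image"][:,:,::-1]);pickle.dump(c,open(f"{n}0.pkl","wb"))
    print(n,c["vertical_fov"],c["cx"],c["cy"],np.round(c["world_from_camera"],3).tolist(), [k for k in c])
E
```

```text
{'time_s': 0.0, 'joint_positions': [54.631, 30.28, 82.156, -0.0, 67.69, -10.227], 'qvel': [-0.073, 0.01, 0.034, 0.055, 0.098, -0.081], 'tau': [0.0, -44.005, -17.659, 0.063, 0.058, -0.0], 'position': [0.265, 0.565, 0.247], 'tcp_rot': [[-0.905, 0.425, -0.001], [0.425, 0.905, -0.002], [0.0, -0.002, -1.0]], 'force': [-0.395, 0.026, -0.56], 'moment': [-0.026, -0.046, 0.018], 'grasp_force': 0.0, 'opening': 1.002}
scene 57.744200580076914 321.9965502017749 237.06768157316023 [[0.568, -0.356, 0.742, -0.306], [-0.823, -0.262, 0.504, -0.584], [0.015, -0.897, -0.442, 0.655], [0.0, 0.0, 0.0, 1.0]] ['image', 'vertical_fov', 'cx', 'cy', 'world_from_camera']
top 48.38769860370926 310.4964280072313 244.03613624787755 [[-0.03, -0.995, 0.092, 0.485], [-1.0, 0.031, 0.007, 0.013], [-0.01, -0.091, -0.996, 1.294], [0.0, 0.0, 0.0, 1.0]] ['image', 'vertical_fov', 'cx', 'cy', 'world_from_camera']
```

View pics/scene0.png

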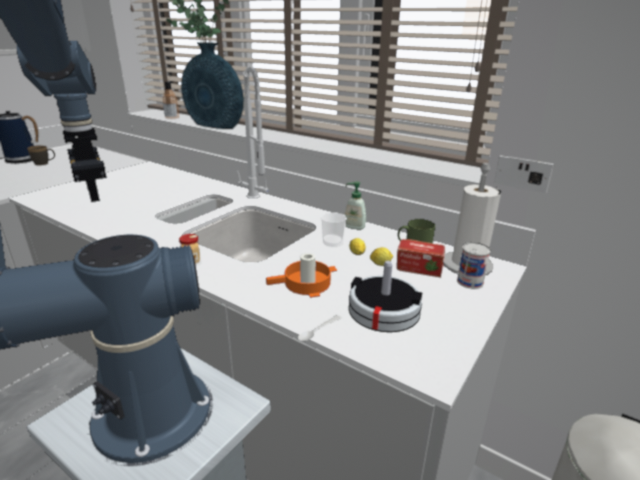

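View pics/top0.png

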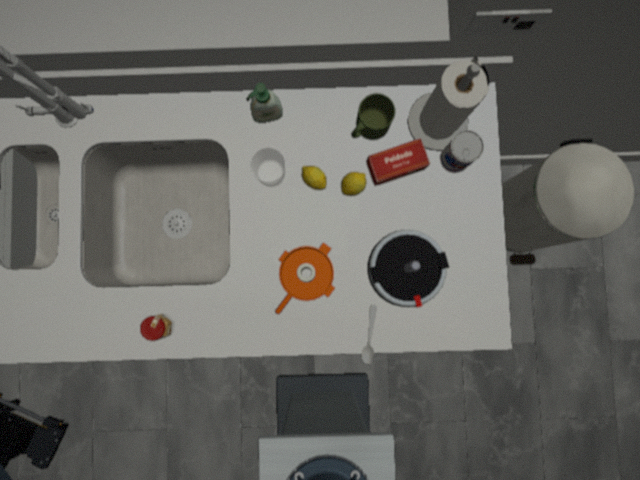

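The scene picture shows the bowl at about (307,275) with its handle to the left. The press is at (386,300), with its red mark at (377,318). In the top picture the bowl is at (306,272) with its handle end at (280,309), and the press is at (408,268) with its mark at (418,300). I'll enlarge both.

```bash
python3 - <<'E'
import cv2
t=cv2.imread("pics/top0.png")[225:325,265:465];s=cv2.imread("pics/scene0.png")[240:340,260:430]
t=cv2.resize(t,None,fx=4,fy=4,interpolation=cv2.INTER_CUBIC);cv2.imwrite("pics/t1.png",t)
cv2.imwrite("pics/s1.png",cv2.resize(s,None,fx=4.5,fy=4.5,interpolation=cv2.INTER_CUBIC))
E
```

```text
(no output)
```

View pics/t1.png

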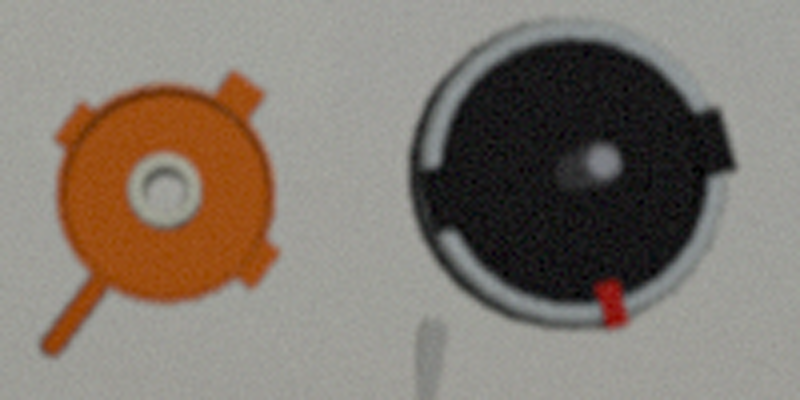

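View pics/s1.png

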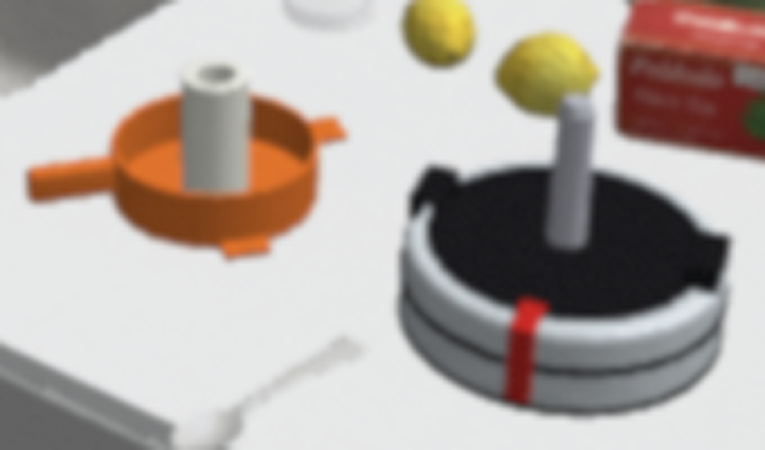

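```bash
cat >h.py <<'E'
import numpy as np,pickle,cv2
from scipy.optimize import least_squares
def proj(c,P):
    M=np.linalg.inv(c["world_from_camera"]);q=np.asarray(P)@M[:3,:3].T+M[:3,3]
    f=240/np.tan(np.radians(c["vertical_fov"])/2)
    return q[:,:2]/q[:,2:]*f+[c["cx"],c["cy"]]
def place(p,L):
    x,y,a=p[:3];R=np.array([[np.cos(a),-np.sin(a),0],[np.sin(a),np.cos(a),0],[0,0,1]])
    z=p[3] if len(p)>3 else 0
    return np.asarray(L)@R.T+[x,y,z]
def fit(obs,p0):
    # obs: list of (cam, local pt, pixel)
    r=lambda p:np.concatenate([(proj(c,place(p,[l]))[0]-u) for c,l,u in obs])
    s=least_squares(r,p0,loss="soft_l1");return s.x,r(s.x).reshape(-1,2)
E
cat >m1.py <<'E'
from h import *
T=pickle.load(open("top0.pkl","rb"));S=pickle.load(open("scene0.pkl","rb"))
t=lambda X,Y:np.array([265+(X+.5)/4-.5,225+(Y+.5)/4-.5]);s=lambda X,Y:np.array([260+(X+.5)/4.5-.5,240+(Y+.5)/4.5-.5])
b=[(T,[0,0,.085],t(165,190)),(T,[-.118,0,.036],t(48,350)),(T,[0,.076,.006],t(68,120)),(T,[0,-.076,.006],t(264,273)),
 (S,[0,0,.085],s(215,75)),(S,[-.118,0,.024],s(30,187)),(S,[0,-.076,.003],s(247,252))]
p=[(T,[0,0,.143],t(603,162)),(T,[-.09,0,.055],t(616,325)),
 (S,[0,0,.143],s(577,100)),(S,[0,0,.055],s(568,242)),(S,[-.09,0,0],s(518,402))]
for o,p0 in((b,[.45,0,-.6]),(p,[.45,-.25,.2])):
    x,r=fit(o,p0);print(np.round(x,4),np.degrees(x[2]).round(1));print(r.round(1).tolist())
    for i in (T,S):
        x2,r2=fit([q for q in o if q[0] is i],p0);print("  one cam",x2.round(4))
E
python3 m1.py
```

```text
[ 0.5334  0.0331 -0.6818] -39.1
[[0.1, -0.1], [-0.9, 0.8], [-0.0, -0.4], [1.1, -0.4], [0.1, -0.4], [-0.8, -0.3], [0.2, 0.7]]
  one cam [ 0.5332  0.0332 -0.6848]
  one cam [ 0.5339  0.0333 -0.675 ]
[ 0.5385 -0.2038  0.2222] 12.7
[[0.1, 0.1], [0.2, -0.8], [0.5, 0.1], [-0.4, -0.7], [-0.7, 2.6]]
  one cam [ 0.5379 -0.2038  0.2147]
  one cam [ 0.5406 -0.203   0.2306]
```

```bash
cat >g.py <<'E'
import sys,numpy as np
from rig import *
from scipy.spatial.transform import Rotation as Ro
# usage: g.py x y z A  (world TCP, yaw of tool x in deg, tool straight down)
x,y,z,A=map(float,sys.argv[1:5]);s=read_state()
R=np.array(s["tcp_rot"]);a=np.radians(A)
G=np.array([[np.cos(a),np.sin(a),0],[np.sin(a),-np.cos(a),0],[0,0,-1]])
print("t",round(s["time_s"],2),"pos",np.round(s["position"],4),"A",np.degrees(np.arctan2(R[1,0],R[0,0])).round(1),"F",np.round(s["force"],1),"op",round(s["opening"],3),"gf",round(s["grasp_force"],1))
print("shift",np.round(R.T@(np.array([x,y,z])-s["position"])/.3,4),"turn",np.round(np.degrees(Ro.from_matrix(R.T@G).as_rotvec())/45,3))
E
python3 g.py .533 .033 .16 90; python3 g.py .4 .3 .22 112
```

```text
t 0.1 pos [0.2651 0.5653 0.2467] A 154.9 F [-0.6 -0.4 -0.1] op 0.998 gf 0.0
shift [-1.5623 -1.2264  0.2906] turn [-2.000e-03  1.000e-03  1.441e+00]
t 0.1 pos [0.2651 0.5653 0.2467] A 154.9 F [-0.6 -0.4 -0.1] op 0.998 gf 0.0
shift [-0.7828 -0.6094  0.0898] turn [-0.002  0.     0.952]
```

step_arm:
  steps:
    - [-0.78,-0.61,0.05,0,0,0.95,-1]
    - [-0.78,-0.61,0.05,0,0,0.95,-1]
    - [-0.78,-0.61,0.05,0,0,0.95,-1]
    - [-0.78,-0.61,0.05,0,0,0.95,-1]
    - [-0.78,-0.61,0.05,0,0,0.95,-1]
    - [-0.78,-0.61,0.05,0,0,0.95,-1]
    - [-0.78,-0.61,0.05,0,0,0.95,-1]
    - [-0.78,-0.61,0.05,0,0,0.95,-1]

```text
time_s: 0.77
position: [0.4018, 0.2957, 0.232]
tcp_rot: [[-0.371, 0.928, -0.0], [0.928, 0.371, -0.003], [-0.003, -0.001, -1.0]]
force: [-0.1, 0.1, 0.0]
opening: 1.002
grasp_force: 0.0
```

```bash
python3 g.py .5333 .0332 .16 90
```

```text
t 0.77 pos [0.4018 0.2957 0.232 ] A 111.8 F [-0.1  0.1  0. ] op 1.002 gf 0.0
shift [-0.9744  0.0823  0.2425] turn [-0.001  0.004  0.484]
```

step_arm:
  steps:
    - [-0.975,0.082,0.243,0,0,0.484,-1]
    - [-0.975,0.082,0.243,0,0,0.484,-1]
    - [-0.975,0.082,0.243,0,0,0.484,-1]
    - [-0.975,0.082,0.243,0,0,0.484,-1]
    - [-0.975,0.082,0.243,0,0,0.484,-1]
    - [-0.975,0.082,0.243,0,0,0.484,-1]
    - [-0.975,0.082,0.243,0,0,0.484,-1]
    - [-0.975,0.082,0.243,0,0,0.484,-1]

```text
time_s: 1.43
position: [0.5355, 0.0344, 0.1583]
tcp_rot: [[-0.002, 1.0, 0.002], [1.0, 0.002, -0.002], [-0.002, 0.002, -1.0]]
force: [0.6, -0.1, -0.0]
opening: 1.003
grasp_force: 0.0
```

```bash
python3 g.py .5333 .0332 .074 90
```

```text
t 1.43 pos [0.5355 0.0344 0.1583] A 90.1 F [ 0.6 -0.1 -0. ] op 1.003 gf 0.0
shift [-0.0034 -0.008   0.2811] turn [0.003 0.002 0.002]
```

step_arm:
  steps:
    - [-0.003,-0.006,0.14,0,0,0,-1]
    - [-0.003,-0.006,0.2,0,0,0,-1]
    - [-0.003,-0.006,0.281,0,0,0,-1]
    - [-0.003,-0.006,0.281,0,0,0,-1]
    - [-0.003,-0.006,0.281,0,0,0,0]
    - [-0.003,-0.006,0.281,0,0,0,0]
    - [-0.003,-0.006,0.281,0,0,0,0.2]
    - [-0.003,-0.006,0.281,0,0,0,0.4]

```text
time_s: 2.1
position: [0.5317, 0.0383, 0.0769]
tcp_rot: [[-0.006, 1.0, 0.003], [1.0, 0.006, -0.0], [-0.0, 0.003, -1.0]]
force: [-0.2, 0.6, 0.2]
opening: 0.781
grasp_force: 0.0
```

step_arm:
  steps:
    - [0,0,0,0,0,0,1]
    - [0,0,0,0,0,0,1]
    - [0,0,0,0,0,0,1]
    - [0,0,0,0,0,0,1]
    - [0,0,0,0,0,0,1]
    - [0,0,0,0,0,0,1]

```text
time_s: 2.6
position: [0.5318, 0.038, 0.0759]
tcp_rot: [[-0.005, 1.0, 0.003], [1.0, 0.005, -0.0], [-0.0, 0.003, -1.0]]
force: [1.1, 0.6, 4.1]
opening: 0.466
grasp_force: 29.9
```

```bash
cat >look.py <<'E'
import sys,cv2,pickle
from rig import *
for n in("scene","top"):
    c=capture(n);pickle.dump(c,open(f"{n}_{sys.argv[1]}.pkl","wb"));cv2.imwrite(f"pics/{n}_{sys.argv[1]}.png",c["image"][:,:,::-1])
E
python3 g.py .5333 .0332 .24 90
```

```text
t 2.6 pos [0.5318 0.038  0.0759] A 90.3 F [1.1 0.6 4.1] op 0.466 gf 29.9
shift [-0.016   0.0064 -0.5471] turn [0.003 0.    0.007]
```

step_arm:
  steps:
    - [0,0,-0.04,0,0,0,1]
    - [0,0,-0.12,0,0,0,1]
    - [0,0,-0.22,0,0,0,1]
    - [0,0,-0.32,0,0,0,1]
    - [0,0,-0.42,0,0,0,1]
    - [0,0,-0.51,0,0,0,1]
    - [0,0,-0.56,0,0,0,1]
    - [0,0,-0.56,0,0,0,1]

```text
time_s: 3.27
position: [0.5318, 0.0379, 0.2462]
tcp_rot: [[-0.006, 1.0, 0.005], [1.0, 0.006, -0.001], [-0.001, 0.005, -1.0]]
force: [0.3, -0.7, -2.9]
opening: 0.471
grasp_force: 29.9
```

```bash
python3 g.py .538 -.09 .245 135
```

```text
t 3.27 pos [0.5318 0.0379 0.2462] A 90.3 F [ 0.3 -0.7 -2.9] op 0.471 gf 29.9
shift [-0.4266  0.0181  0.0043] turn [ 0.006  0.004 -0.992]
```

step_arm:
  steps:
    - [-0.05,0,0,0,0,-0.12,1]
    - [-0.12,0.01,0,0,0,-0.26,1]
    - [-0.19,0.01,0,0,0,-0.4,1]
    - [-0.26,0.01,0,0,0,-0.54,1]
    - [-0.32,0.02,0,0,0,-0.68,1]
    - [-0.37,0.02,0,0,0,-0.82,1]
    - [-0.4,0.02,0,0,0,-0.95,1]
    - [-0.4,0.02,0,0,0,-1,1]

```text
time_s: 3.93
position: [0.536, -0.0836, 0.2408]
tcp_rot: [[-0.713, 0.702, -0.005], [0.702, 0.713, 0.001], [0.004, -0.003, -1.0]]
force: [0.5, 0.8, -2.8]
opening: 0.474
grasp_force: 29.9
```

```bash
python3 g.py .538 -.19 .245 178
```

```text
t 3.93 pos [ 0.536  -0.0836  0.2408] A 135.4 F [ 0.5  0.8 -2.8] op 0.474 gf 29.9
shift [-0.2536 -0.248  -0.0141] turn [-0.002 -0.006 -0.946]
```

step_arm:
  steps:
    - [-0.04,-0.04,-0.014,0,0,-0.12,1]
    - [-0.08,-0.08,-0.014,0,0,-0.26,1]
    - [-0.12,-0.12,-0.014,0,0,-0.4,1]
    - [-0.16,-0.16,-0.014,0,0,-0.54,1]
    - [-0.2,-0.2,-0.014,0,0,-0.68,1]
    - [-0.23,-0.23,-0.014,0,0,-0.82,1]
    - [-0.254,-0.248,-0.014,0,0,-0.95,1]
    - [-0.254,-0.248,-0.014,0,0,-1,1]

```text
time_s: 4.6
position: [0.5381, -0.1899, 0.2449]
tcp_rot: [[-1.0, -0.008, -0.004], [-0.008, 1.0, 0.001], [0.004, 0.001, -1.0]]
force: [1.0, 0.6, -2.6]
opening: 0.467
grasp_force: 29.9
```

```bash
python3 g.py .5365 -.199 .245 188
```

```text
t 4.6 pos [ 0.5381 -0.1899  0.2449] A -179.5 F [ 1.   0.6 -2.6] op 0.467 gf 29.9
shift [ 0.0055 -0.0303 -0.0005] turn [ 0.002 -0.005 -0.167]
```

step_arm:
  steps:
    - [0.015,-0.049,0,0,0,-0.1,1]
    - [0.015,-0.049,0,0,0,-0.167,1]
    - [0.015,-0.049,0,0,0,-0.167,1]
    - [0.015,-0.049,0,0,0,-0.167,1]
    - [0.015,-0.049,0,0,0,-0.167,1]

```text
time_s: 5.02
position: [0.534, -0.2024, 0.2461]
tcp_rot: [[-0.991, -0.135, -0.003], [-0.135, 0.991, 0.002], [0.002, 0.002, -1.0]]
force: [-0.3, 0.6, -2.1]
opening: 0.471
grasp_force: 29.9
```

```bash
python3 g.py .5337 -.2045 .245 188; python3 look.py a; python3 - <<'E'
import cv2,numpy as np
a=cv2.imread("pics/top_a.png")[225:325,345:465];b=cv2.imread("pics/scene_a.png")[190:340,300:450]
a=cv2.resize(a,(480,400),interpolation=cv2.INTER_CUBIC)
cv2.imwrite("pics/top_a2.png",a)
b=cv2.resize(b,(600,600),interpolation=cv2.INTER_CUBIC);cv2.imwrite("pics/sc_a2.png",b)
E
```

```text
t 5.02 pos [ 0.534  -0.2024  0.2461] A -172.2 F [-0.3  0.6 -2.1] op 0.471 gf 29.9
shift [ 0.002  -0.0069  0.0038] turn [ 0.003 -0.003 -0.005]
```

View pics/top_a2.png

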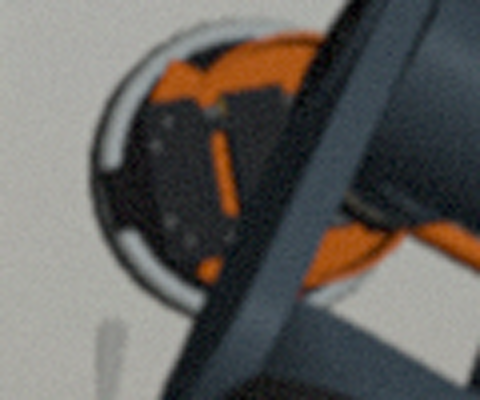

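View pics/sc_a2.png

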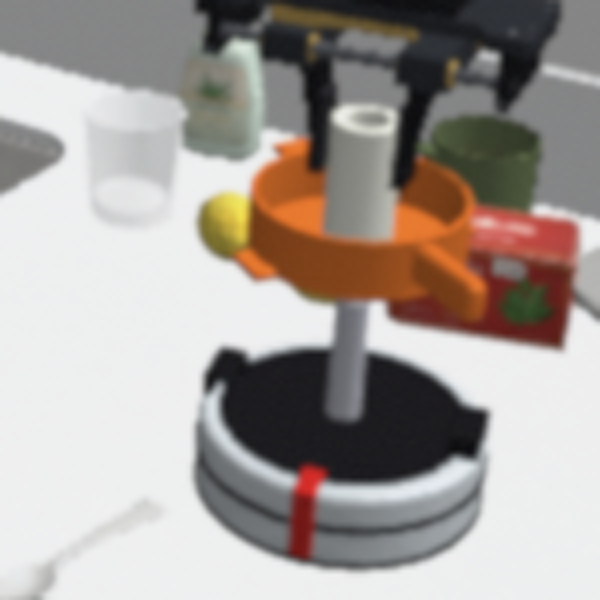

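The scene crop shows the bowl level above the shaft, with its handle to the right. The sleeve's top ellipse is centred at about (364,119) and the handle's end is at (475,295). The shaft's base is at (344,412). I'll compare the sleeve and shaft in this one camera.

```bash
cat >m2.py <<'E'
from h import *
S=pickle.load(open("scene_a.pkl","rb"))
im=S["image"].astype(int)
# edges of sleeve and shaft by row: print gray-level row profiles' half-crossings
f=lambda X,Y:np.array([300+(X+.5)/4-.5,190+(Y+.5)/4-.5])
def axis(rows,lo,hi,mask):
    for r in rows:
        m=mask(im[r,lo:hi]);i=np.where(m>0)[0]
        print(r,lo+i.min(),lo+i.max(),end=" | ")
    print()
print("sleeve R-B cols");[print(r,[int(v) for v in (im[r,376:404,0]-im[r,376:404,2])]) for r in (243,246)]
print("shaft gray");[print(r,[int(v) for v in im[r,376:400].mean(1)]) for r in (282,288)]
E
python3 m2.py
```

```text
sleeve R-B cols
243 [183, 183, 183, 171, 121, 49, 12, 5, 5, 6, 4, 5, 6, 5, 5, 5, 7, 6, 7, 7, 8, 22, 76, 144, 178, 183, 181, 180]
246 [181, 183, 181, 167, 106, 33, 7, 6, 5, 5, 5, 5, 5, 5, 5, 6, 6, 7, 7, 7, 10, 33, 91, 154, 181, 184, 182, 183]
shaft gray
282 [29, 30, 29, 30, 29, 45, 74, 95, 103, 107, 110, 116, 126, 131, 116, 79, 43, 28, 30, 28, 29, 28, 30, 29]
288 [29, 29, 28, 28, 38, 60, 86, 100, 105, 108, 113, 121, 132, 134, 108, 59, 30, 28, 28, 29, 29, 28, 28, 27]
```

```bash
cat >m3.py <<'E'
from h import *
S=pickle.load(open("scene_a.pkl","rb"))
lat=np.array([.568,-.823])/1.0;dep=np.array([.823,.568])
P=np.array([.5385,-.2038])
def col(xy,row):
    z=np.linspace(.0,.32,641);q=proj(S,np.c_[np.tile(xy,(641,1)),z]);return np.interp(-row,-q[:,1][::1] if q[0,1]<q[-1,1] else -q[:,1],q[:,0])
from scipy.optimize import brentq
for n,L in(("shaft",[(282,386.35),(288,385.9)]),("sleeve",[(243,389.3),(246,389.1)])):
    for r,c in L: print(n,brentq(lambda d:col(P+d*lat,r)-c,-.03,.03))
# depth of sleeve from top ellipse centre, at z=.170+.085
f=lambda X,Y:np.array([300+(X+.5)/4-.5,190+(Y+.5)/4-.5])
for n,z,px in(("sleevetop",.255,f(364,119)),("shaft base",.055,f(344,411))):
    s=least_squares(lambda d:proj(S,[[*(P+d[0]*lat+d[1]*dep),z]])[0]-px,[0,0]).x;print(n,"lat,dep",s)
E
python3 m3.py
```

```text
shaft -0.00020236954488961234
shaft 9.23394869384312e-05
sleeve -0.001961117044756795
sleeve -0.001767933329978906
sleevetop lat,dep [-0.00422492 -0.0012032 ]
shaft base lat,dep [0.00071166 0.00146476]
```

```bash
cat >m4.py <<'E'
from h import *
from scipy.optimize import brentq
lat=np.array([.568,-.823]);dep=np.array([.823,.568]);th=np.linspace(0,2*np.pi,2000)
def bottom(c,xy,z,cols):
    q=proj(c,np.c_[xy[0]+.065*np.cos(th),xy[1]+.065*np.sin(th),np.full(2000,z)])
    return [q[np.abs(q[:,0]-k)<.3,1].max() for k in cols]
def edge(c,k,r0,r1):
    o=c["image"][r0:r1,k].astype(float);o=o[:,0]-o[:,2]; i=np.where(o>90)[0].max();return r0+i+(o[i]-90)/(o[i]-o[i+1])
S0=pickle.load(open("scene0.pkl","rb"));S=pickle.load(open("scene_a.pkl","rb"))
for n,c,P,z,cols,rr in(("start",S0,np.array([.5333,.0332]),0,range(296,306,2),(280,300)),("held",S,np.array([.5385,-.2038]),.170,range(392,400,2),(255,272))):
    m=np.array([edge(c,k,*rr) for k in cols])
    d=brentq(lambda d:np.mean(np.array(bottom(c,P+d*dep,z,cols))-m),-.04,.04)
    print(n,m.round(2),"depth offset",d, "per mm z", (brentq(lambda d:np.mean(np.array(bottom(c,P+d*dep,z+.002,cols))-m),-.04,.04)-d)/2)
im=S["image"].astype(int)
for r in (221,224,228,232,236,240,250):print(r,[int(v) for v in im[r,376:404].mean(1)])
for k in(388,391,394):print(k,[int(v) for v in im[210:232,k].mean(1)])
E
python3 m4.py
```

```text
start [291.17 291.7  292.21 292.57 293.06] depth offset 0.012382826063569767 per mm z -0.001491131213695973
held [263.54 263.49 263.87 264.77] depth offset 0.007707514922761814 per mm z -0.00173941357216763
221 [97, 49, 22, 22, 29, 48, 88, 131, 166, 193, 211, 216, 213, 202, 191, 181, 175, 174, 178, 184, 200, 212, 184, 114, 47, 21, 16, 14]
224 [121, 83, 41, 25, 31, 52, 88, 112, 120, 123, 127, 129, 133, 138, 143, 147, 152, 156, 160, 164, 170, 166, 135, 81, 36, 18, 16, 20]
228 [87, 50, 27, 26, 35, 59, 93, 114, 121, 125, 127, 129, 130, 132, 135, 137, 140, 144, 151, 158, 161, 147, 107, 54, 22, 17, 19, 39]
232 [76, 56, 46, 46, 61, 88, 109, 119, 123, 126, 128, 130, 131, 133, 135, 138, 141, 147, 155, 161, 159, 129, 73, 32, 22, 24, 26, 41]
236 [90, 89, 89, 88, 93, 105, 115, 121, 124, 127, 129, 130, 132, 134, 137, 139, 145, 151, 158, 162, 151, 120, 78, 48, 36, 47, 61, 68]
240 [127, 129, 129, 129, 129, 125, 122, 123, 125, 129, 130, 131, 133, 135, 137, 142, 148, 154, 162, 168, 174, 176, 161, 128, 96, 83, 76, 73]
250 [72, 72, 75, 77, 81, 82, 87, 92, 97, 103, 108, 110, 114, 116, 121, 125, 130, 136, 137, 137, 137, 135, 130, 121, 119, 117, 116, 114]
388 [133, 133, 134, 133, 134, 150, 193, 215, 199, 183, 196, 213, 199, 157, 133, 130, 130, 130, 130, 130, 130, 130]
391 [132, 133, 133, 133, 133, 149, 184, 193, 162, 144, 152, 181, 201, 181, 147, 136, 136, 136, 137, 137, 137, 137]
394 [133, 133, 133, 133, 134, 144, 173, 183, 157, 134, 140, 178, 207, 194, 160, 149, 149, 150, 151, 152, 153, 153]
```

```bash
cat >m5.py <<'E'
from h import *
def run(name,x0,z,show=True):
    T=pickle.load(open(name,"rb"));o=T["image"].astype(float);o=cv2.GaussianBlur(o[:,:,0]-o[:,:,2],(0,0),.5)
    def ray(a,p):  # radial search for outer edge along world direction a at height z
        rr=np.linspace(.055,.075,81);q=proj(T,np.c_[p[0]+rr*np.cos(a),p[1]+rr*np.sin(a),np.full(81,z)]).astype(np.float32)
        v=cv2.remap(o.astype(np.float32),q[:,0].reshape(1,-1),q[:,1].reshape(1,-1),cv2.INTER_LINEAR)[0]
        if v[:30].min()<100 or v[-8:].max()>45: return None
        i=np.where(v>75)[0].max();return rr[i]
    p=np.array(x0,float)
    for it in range(6):
        A=np.radians(np.arange(0,360,3));E=[(a,ray(a,p)) for a in A];E=[e for e in E if e[1]]
        a,r=np.array(E).T
        g=least_squares(lambda d:d[0]*np.cos(a)+d[1]*np.sin(a)+.065-r,[0,0],loss="soft_l1",f_scale=.001).x;p+=g
    print(name,p.round(4),len(a),"resid mm",np.round(1e3*(r-.065).mean(),2));print(dict(zip(np.degrees(a).round().astype(int).tolist(),(1e3*(r-.065)).round(1).tolist())))
run("top0.pkl",[.5333,.0332],.038);run("top_a.pkl",[.5365,-.202],.208)
E
python3 m5.py
```

```text
top0.pkl [0.536  0.0333] 47 resid mm 0.82
{45: 5.7, 48: 5.7, 51: 5.5, 54: 5.7, 57: 6.0, 60: 6.5, 63: 6.5, 66: 0.0, 90: -1.5, 93: -1.0, 96: -1.0, 99: -0.8, 102: -0.5, 105: -0.3, 108: -0.3, 111: 0.0, 114: 0.0, 117: -0.3, 120: 0.0, 123: 0.0, 126: 0.3, 129: 0.3, 132: 0.3, 135: 0.8, 150: 0.5, 153: 0.5, 156: 0.5, 159: 0.5, 162: 0.3, 165: 0.5, 168: 0.3, 171: 0.3, 174: 0.3, 177: 0.3, 180: 0.5, 183: 0.0, 186: -0.3, 189: 0.0, 192: 0.0, 195: -0.3, 198: -0.5, 201: -0.5, 204: -0.5, 207: -0.5, 210: -0.8, 213: -0.8, 216: 0.5}
top_a.pkl [ 0.535  -0.1973] 15 resid mm 0.03
{0: 0.5, 3: 0.5, 6: 0.0, 9: -0.5, 12: -0.8, 15: -0.3, 18: 0.3, 21: 0.5, 24: 0.5, 27: 0.5, 30: 0.0, 33: -0.3, 36: -0.5, 39: -0.8, 42: 0.8}
```

step_arm:
  steps:
    - [-0.001,-0.006,0.02,0,0,0,1]
    - [-0.001,-0.006,0.04,0,0,0,1]
    - [-0.001,-0.006,0.06,0,0,0,1]
    - [-0.001,-0.006,0.07,0,0,0,1]
    - [-0.001,-0.006,0.07,0,0,0,1]
    - [-0.001,-0.006,0.07,0,0,0,1]

```text
time_s: 5.62
position: [0.5352, -0.2047, 0.2261]
tcp_rot: [[-0.991, -0.136, -0.001], [-0.136, 0.991, 0.0], [0.001, 0.001, -1.0]]
force: [-0.5, 0.5, -2.2]
opening: 0.469
grasp_force: 29.9
```

```bash
python3 g.py .5346 -.2042 .212 188
```

```text
t 5.62 pos [ 0.5352 -0.2047  0.2261] A -172.2 F [-0.5  0.5 -2.2] op 0.469 gf 29.9
shift [0.0018 0.002  0.0471] turn [ 0.001 -0.001 -0.003]
```

step_arm:
  steps:
    - [0.001,0.001,0.01,0,0,0,1]
    - [0.001,0.001,0.02,0,0,0,1]
    - [0.001,0.001,0.03,0,0,0,1]
    - [0.001,0.001,0.035,0,0,0,1]
    - [0.001,0.001,0.035,0,0,0,1]

```text
time_s: 6.03
position: [0.5347, -0.2044, 0.2156]
tcp_rot: [[-0.991, -0.136, -0.001], [-0.136, 0.991, 0.001], [0.001, 0.001, -1.0]]
force: [0.2, 0.1, -2.7]
opening: 0.468
grasp_force: 29.9
```

step_arm:
  steps:
    - [0,0,0.008,0,0,0,1]
    - [0,0,0.016,0,0,0,1]
    - [0,0,0.02,0,0,0,1]
    - [0,0,0.02,0,0,0,1]

```text
time_s: 6.37
position: [0.5348, -0.2045, 0.2097]
tcp_rot: [[-0.991, -0.136, -0.001], [-0.136, 0.991, 0.0], [0.001, 0.001, -1.0]]
force: [-1.0, -0.3, -3.0]
opening: 0.465
grasp_force: 29.9
```

step_arm:
  steps:
    - [0,0,0.02,0,0,0,1]
    - [0,0,0.04,0,0,0,1]
    - [0,0,0.06,0,0,0,1]
    - [0,0,0.08,0,0,0,1]
    - [0,0,0.1,0,0,0,1]
    - [0,0,0.1,0,0,0,1]

```text
time_s: 6.87
position: [0.5341, -0.2041, 0.1783]
tcp_rot: [[-0.991, -0.136, -0.003], [-0.136, 0.991, 0.002], [0.003, 0.002, -1.0]]
force: [1.0, 0.4, -1.9]
opening: 0.474
grasp_force: 29.9
```

step_arm:
  steps:
    - [0,0,0.02,0,0,0,1]
    - [0,0,0.04,0,0,0,1]
    - [0,0,0.06,0,0,0,1]
    - [0,0,0.08,0,0,0,1]
    - [0,0,0.1,0,0,0,1]
    - [0,0,0.1,0,0,0,1]

```text
time_s: 7.37
position: [0.5342, -0.2041, 0.1485]
tcp_rot: [[-0.991, -0.136, -0.002], [-0.136, 0.991, 0.002], [0.002, 0.002, -1.0]]
force: [-0.1, -0.7, -3.0]
opening: 0.471
grasp_force: 29.9
```

step_arm:
  steps:
    - [0,0,0.01,0,0,0,1]
    - [0,0,0.02,0,0,0,1]
    - [0,0,0.03,0,0,0,1]
    - [0,0,0.04,0,0,0,1]
    - [0,0,0.04,0,0,0,1]

```text
time_s: 7.78
position: [0.5347, -0.2044, 0.1375]
tcp_rot: [[-0.991, -0.136, -0.001], [-0.136, 0.991, 0.001], [0.001, 0.001, -1.0]]
force: [-0.5, -0.1, -2.1]
opening: 0.469
grasp_force: 29.9
```

step_arm:
  steps:
    - [0,0,0.005,0,0,0,1]
    - [0,0,0.01,0,0,0,1]
    - [0,0,0.014,0,0,0,1]
    - [0,0,0.014,0,0,0,1]

```text
time_s: 8.12
position: [0.5349, -0.2045, 0.1336]
tcp_rot: [[-0.991, -0.136, -0.0], [-0.136, 0.991, 0.0], [0.0, 0.0, -1.0]]
force: [0.4, -0.8, -2.6]
opening: 0.466
grasp_force: 29.9
```

step_arm:
  steps:
    - [0,0,0.004,0,0,0,1]
    - [0,0,0.008,0,0,0,1]
    - [0,0,0.008,0,0,0,1]

```text
time_s: 8.37
position: [0.5349, -0.2045, 0.1313]
tcp_rot: [[-0.991, -0.136, -0.0], [-0.136, 0.991, 0.0], [0.0, 0.0, -1.0]]
force: [0.1, -1.2, -3.5]
opening: 0.467
grasp_force: 29.9
```

step_arm:
  steps:
    - [0,0,0.002,0,0,0,1]
    - [0,0,0.004,0,0,0,1]
    - [0,0,0.004,0,0,0,1]

```text
time_s: 8.62
position: [0.5351, -0.2047, 0.1308]
tcp_rot: [[-0.991, -0.136, 0.0], [-0.136, 0.991, -0.0], [-0.0, -0.0, -1.0]]
force: [-1.8, -0.6, 1.9]
opening: 0.472
grasp_force: 29.9
```

step_arm:
  steps:
    - [0,0,0,0,0,0,0]
    - [0,0,0,0,0,0,-0.4]
    - [0,0,0,0,0,0,-0.8]
    - [0,0,0,0,0,0,-0.8]
    - [0,0,0,0,0,0,-0.8]
    - [0,0,0,0,0,0,-0.8]

```text
time_s: 9.12
position: [0.5351, -0.2046, 0.1302]
tcp_rot: [[-0.991, -0.136, 0.0], [-0.136, 0.991, -0.0], [-0.0, -0.0, -1.0]]
force: [-0.6, 0.5, 0.4]
opening: 0.792
grasp_force: 0.0
```

step_arm:
  steps:
    - [0,0,-0.05,0,0,0,-0.8]
    - [0,0,-0.12,0,0,0,-0.8]
    - [0,0,-0.22,0,0,0,-0.8]
    - [0,0,-0.32,0,0,0,-0.8]
    - [0,0,-0.32,0,0,0,-0.8]

```text
time_s: 9.53
position: [0.5382, -0.2064, 0.2321]
tcp_rot: [[-0.991, -0.137, 0.01], [-0.137, 0.991, -0.006], [-0.009, -0.008, -1.0]]
force: [0.9, 0.2, 0.4]
opening: 0.898
grasp_force: 0.0
```

```bash
python3 g.py .53 -.31 .22 210; python3 look.py b; python3 - <<'E'
import cv2,numpy as np
b=cv2.imread("pics/scene_b.png")[230:340,310:440]
cv2.imwrite("pics/sc_b2.png",cv2.resize(b,(650,550),interpolation=cv2.INTER_CUBIC))
E
```

```text
t 9.53 pos [ 0.5382 -0.2064  0.2321] A -172.1 F [0.9 0.2 0.4] op 0.898 gf 0.0
shift [ 0.0748 -0.3379  0.0421] turn [-0.012  0.01  -0.492]
```

View pics/sc_b2.png

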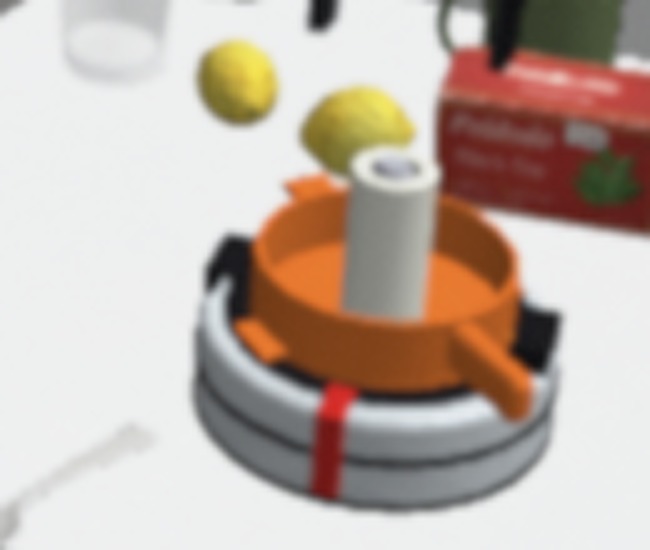

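The bowl sits flat on the deck with the shaft visible inside the sleeve at about (395,165). Its tabs are clear of the claws, and the handle is to the right of the red mark, ending at (518,410). Next I'll move round behind the handle.

step_arm:
  steps:
    - [0.02,-0.1,-0.05,0,0,0.15,0.5]
    - [0.04,-0.2,-0.05,0,0,0.3,1]
    - [0.07,-0.34,-0.05,0,0,0.45,1]
    - [0.107,-0.34,-0.05,0,0,0.6,1]
    - [0.107,-0.34,-0.05,0,0,0.75,1]
    - [0.107,-0.34,-0.05,0,0,0.9,1]
    - [0.107,-0.34,-0.05,0,0,1,1]
    - [0.107,-0.34,-0.05,0,0,1,1]

```text
time_s: 10.3
position: [0.5161, -0.3095, 0.2391]
tcp_rot: [[-0.796, 0.605, -0.003], [0.605, 0.796, 0.003], [0.004, 0.0, -1.0]]
force: [0.2, -0.0, -0.4]
opening: 0.38
grasp_force: 0.0
```

step_arm:
  steps:
    - [0,0,0,0,0,0.15,1]
    - [0,0,0,0,0,0.3,1]
    - [0,0,0,0,0,0.45,1]
    - [0,0,0,0,0,0.6,1]
    - [0,0,0,0,0,0.75,1]
    - [0,0,0,0,0,0.9,1]
    - [0,0,0,0,0,1,1]
    - [0,0,0,0,0,1,1]

```text
time_s: 10.97
position: [0.5166, -0.3094, 0.2399]
tcp_rot: [[-0.137, 0.991, -0.002], [0.991, 0.137, 0.002], [0.002, -0.002, -1.0]]
force: [-0.5, -0.1, -0.3]
opening: 0.007
grasp_force: 0.0
```

```bash
python3 g.py .5203 -.3045 .15 80
```

```text
t 10.97 pos [ 0.5166 -0.3094  0.2399] A 97.9 F [-0.5 -0.1 -0.3] op 0.007 gf 0.0
shift [0.0138 0.0149 0.2995] turn [-0.003 -0.002  0.398]
```

step_arm:
  steps:
    - [0.014,0.015,0.1,0,0,0.15,1]
    - [0.014,0.015,0.2,0,0,0.3,1]
    - [0.014,0.015,0.28,0,0,0.4,1]
    - [0.014,0.015,0.3,0,0,0.4,1]
    - [0.014,0.015,0.3,0,0,0.4,1]
    - [0.014,0.015,0.3,0,0,0.4,1]

```text
time_s: 11.47
position: [0.5212, -0.3054, 0.1513]
tcp_rot: [[0.173, 0.985, -0.0], [0.985, -0.173, 0.0], [0.0, -0.0, -1.0]]
force: [0.3, -0.1, -0.2]
opening: 0.008
grasp_force: 0.0
```

```bash
python3 g.py .5203 -.3045 .104 80
```

```text
t 11.47 pos [ 0.5212 -0.3054  0.1513] A 80.0 F [ 0.3 -0.1 -0.2] op 0.008 gf 0.0
shift [ 0.0024 -0.0036  0.1577] turn [-0.    -0.     0.001]
```

step_arm:
  steps:
    - [0.002,-0.003,0.04,0,0,0,1]
    - [0.002,-0.003,0.08,0,0,0,1]
    - [0.002,-0.003,0.12,0,0,0,1]
    - [0.002,-0.003,0.157,0,0,0,1]
    - [0.002,-0.003,0.157,0,0,0,1]
    - [0.002,-0.003,0.157,0,0,0,1]

```text
time_s: 11.97
position: [0.5198, -0.3042, 0.1034]
tcp_rot: [[0.176, 0.984, -0.001], [0.984, -0.176, 0.001], [0.001, -0.002, -1.0]]
force: [-0.1, 0.5, 0.4]
opening: 0.006
grasp_force: 0.0
```

```bash
cat >arc.py <<'E'
import sys,numpy as np
from rig import *
# waypoints round the press axis: angles phi, tool x kept radial; prints rows for the next call
s=read_state();R=np.array(s["tcp_rot"]);A=np.degrees(np.arctan2(R[1,0],R[0,0]));C=np.array([.538,-.204]);r=.102
p=np.array(s["position"]);d=p[:2]-C
print("pos",p.round(4),"A",A.round(1),"phi",np.degrees(np.arctan2(d[1],d[0]))%360,"r",np.hypot(*d).round(4),"F",np.round(s["force"],1))
for f in map(float,sys.argv[1:]):
    a=np.radians(f);g=np.array([*(C+r*np.array([np.cos(a),np.sin(a)])),.104])
    print(f,np.round(R.T@(g-p)/.3,3),"turn",round((A-(f-180))/45,3))
E
python3 arc.py 255 250 245 240 235 230 225 220
```

```text
pos [ 0.5198 -0.3042  0.1034] A 79.9 phi 259.7317593165937 r 0.1018 F [-0.1  0.5  0.4]
255.0 [ 0.001 -0.028 -0.002] turn 0.108
250.0 [ 0.004 -0.057 -0.002] turn 0.219
245.0 [ 0.011 -0.086 -0.002] turn 0.33
240.0 [ 0.02  -0.115 -0.002] turn 0.441
235.0 [ 0.031 -0.142 -0.002] turn 0.553
230.0 [ 0.045 -0.169 -0.002] turn 0.664
225.0 [ 0.06  -0.194 -0.002] turn 0.775
220.0 [ 0.078 -0.217 -0.002] turn 0.886
```

step_arm:
  steps:
    - [0.0,-0.014,0,0,0,0.054,1]
    - [0.001,-0.028,0,0,0,0.108,1]
    - [0.002,-0.043,0,0,0,0.164,1]
    - [0.004,-0.057,0,0,0,0.219,1]
    - [0.007,-0.071,0,0,0,0.275,1]
    - [0.011,-0.086,0,0,0,0.33,1]
    - [0.015,-0.1,0,0,0,0.386,1]
    - [0.02,-0.115,0,0,0,0.441,1]

```text
time_s: 12.63
position: [0.4881, -0.2932, 0.105]
tcp_rot: [[0.502, 0.865, 0.002], [0.865, -0.502, -0.002], [-0.0, 0.003, -1.0]]
force: [0.8, -0.3, 0.0]
opening: 0.006
grasp_force: 0.4
```

```bash
python3 arc.py 237.5 235 232.5 230 227.5 225 222.5 220
```

```text
pos [ 0.4881 -0.2932  0.105 ] A 59.9 phi 240.76389891861635 r 0.1022 F [ 0.8 -0.3  0. ]
237.5 [ 0.001 -0.019  0.003] turn 0.053
235.0 [ 0.002 -0.034  0.003] turn 0.108
232.5 [ 0.003 -0.049  0.003] turn 0.164
230.0 [ 0.006 -0.064  0.003] turn 0.22
227.5 [ 0.009 -0.078  0.003] turn 0.275
225.0 [ 0.012 -0.093  0.003] turn 0.331
222.5 [ 0.016 -0.107  0.003] turn 0.386
220.0 [ 0.021 -0.121  0.003] turn 0.442
```

step_arm:
  steps:
    - [0.001,-0.017,0.003,0,0,0.053,1]
    - [0.002,-0.032,0.003,0,0,0.108,1]
    - [0.003,-0.047,0.003,0,0,0.164,1]
    - [0.006,-0.062,0.003,0,0,0.22,1]
    - [0.009,-0.077,0.003,0,0,0.275,1]
    - [0.012,-0.092,0.003,0,0,0.331,1]
    - [0.016,-0.107,0.003,0,0,0.386,1]
    - [0.021,-0.121,0.003,0,0,0.442,1]

```text
time_s: 13.3
position: [0.46, -0.2697, 0.1042]
tcp_rot: [[0.766, 0.643, 0.003], [0.643, -0.766, -0.002], [0.001, 0.003, -1.0]]
force: [0.3, -0.1, -0.0]
opening: 0.003
grasp_force: 0.4
```

```bash
python3 arc.py 218 216 214 212 210 208 206 204; python3 look.py c; python3 - <<'E'
import cv2
b=cv2.imread("pics/scene_c.png")[230:340,310:440]
cv2.imwrite("pics/sc_c2.png",cv2.resize(b,(650,550),interpolation=cv2.INTER_CUBIC))
E
```

```text
pos [ 0.46   -0.2697  0.1042] A 40.0 phi 220.12106107207532 r 0.102 F [ 0.3 -0.1 -0. ]
218.0 [ 0.    -0.013  0.001] turn 0.044
216.0 [ 0.001 -0.024  0.   ] turn 0.089
214.0 [ 0.002 -0.036  0.   ] turn 0.133
212.0 [ 0.003 -0.048  0.   ] turn 0.178
210.0 [ 0.005 -0.06   0.   ] turn 0.222
208.0 [ 0.007 -0.071  0.   ] turn 0.267
206.0 [ 0.01  -0.083  0.   ] turn 0.311
204.0 [ 0.013 -0.094  0.   ] turn 0.355
```

View pics/sc_c2.png

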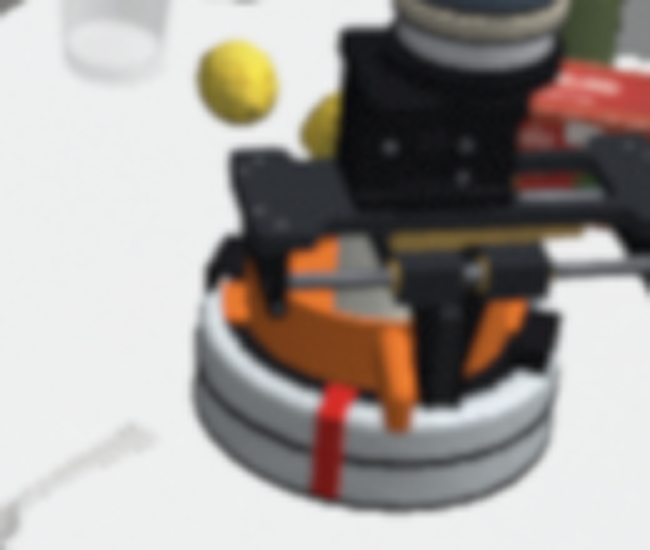

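The closed fingers are against the handle, which ends at about (398,425). The red mark is at (335,400), and the left tab is going under its claw.

step_arm:
  steps:
    - [0.0,-0.012,0,0,0,0.044,1]
    - [0.001,-0.024,0,0,0,0.089,1]
    - [0.002,-0.036,0,0,0,0.133,1]
    - [0.003,-0.048,0,0,0,0.178,1]
    - [0.005,-0.06,0,0,0,0.222,1]
    - [0.007,-0.071,0,0,0,0.267,1]
    - [0.007,-0.071,0,0,0,0.267,1]

```text
time_s: 13.98
position: [0.4474, -0.2515, 0.1038]
tcp_rot: [[0.882, 0.472, 0.001], [0.472, -0.882, -0.001], [0.001, 0.001, -1.0]]
force: [0.1, -0.1, -0.0]
opening: 0.003
grasp_force: 0.1
```

step_arm:
  steps:
    - [0.0,-0.006,0,0,0,0.022,1]
    - [0.0,-0.012,0,0,0,0.044,1]
    - [0.0,-0.012,0,0,0,0.044,1]

```text
time_s: 14.23
position: [0.4455, -0.2482, 0.1035]
tcp_rot: [[0.898, 0.44, 0.001], [0.44, -0.898, -0.0], [0.0, 0.001, -1.0]]
force: [0.6, -0.8, 0.4]
opening: 0.002
grasp_force: 0.4
```

```bash
python3 arc.py 206 205 204 203 202
```

```text
pos [ 0.4455 -0.2482  0.1035] A 26.1 phi 205.53580946184633 r 0.1025 F [ 0.6 -0.8  0.4]
206.0 [ 0.002  0.003 -0.002] turn 0.002
205.0 [ 0.002 -0.003 -0.002] turn 0.024
204.0 [ 0.002 -0.009 -0.002] turn 0.047
203.0 [ 0.002 -0.015 -0.002] turn 0.069
202.0 [ 0.003 -0.021 -0.002] turn 0.091
```

Expect the stop within a couple of degrees, so I'm going in small steps.

step_arm:
  steps:
    - [0.0,-0.004,0,0,0,0.015,1]
    - [0.0,-0.007,0,0,0,0.026,1]
    - [0.0,-0.007,0,0,0,0.026,1]

```text
time_s: 14.48
position: [0.4443, -0.2461, 0.1032]
tcp_rot: [[0.907, 0.421, 0.0], [0.421, -0.907, 0.0], [0.0, -0.0, -1.0]]
force: [0.5, -1.0, 0.9]
opening: 0.006
grasp_force: 0.4
```

step_arm:
  steps:
    - [0.0,-0.004,0,0,0,0.015,1]
    - [0.0,-0.007,0,0,0,0.026,1]
    - [0.0,-0.007,0,0,0,0.026,1]

```text
time_s: 14.73
position: [0.4433, -0.2441, 0.1032]
tcp_rot: [[0.915, 0.403, -0.0], [0.403, -0.915, 0.0], [-0.0, -0.0, -1.0]]
force: [0.8, -0.6, -0.2]
opening: 0.005
grasp_force: 0.3
```

step_arm:
  steps:
    - [0.0,-0.004,0,0,0,0.015,1]
    - [0.0,-0.007,0,0,0,0.026,1]
    - [0.0,-0.007,0,0,0,0.026,1]

```text
time_s: 14.98
position: [0.4424, -0.2421, 0.1032]
tcp_rot: [[0.923, 0.384, -0.0], [0.384, -0.923, 0.0], [-0.0, -0.0, -1.0]]
force: [-0.5, -0.5, -0.3]
opening: 0.004
grasp_force: 0.3
```

step_arm:
  steps:
    - [0.0,-0.004,0,0,0,0.015,1]
    - [0.0,-0.007,0,0,0,0.026,1]
    - [0.0,-0.007,0,0,0,0.026,1]

```text
time_s: 15.23
position: [0.4419, -0.2408, 0.1033]
tcp_rot: [[0.931, 0.365, 0.0], [0.365, -0.931, -0.001], [0.0, 0.001, -1.0]]
force: [0.8, -2.3, -0.7]
opening: 0.01
grasp_force: 1.1
```

step_arm:
  steps:
    - [0.0,-0.004,0,0,0,0.015,1]
    - [0.0,-0.007,0,0,0,0.026,1]
    - [0.0,-0.007,0,0,0,0.026,1]

```text
time_s: 15.48
position: [0.4417, -0.2403, 0.1034]
tcp_rot: [[0.938, 0.346, 0.002], [0.346, -0.938, -0.004], [0.0, 0.004, -1.0]]
force: [-1.0, -5.6, -3.1]
opening: -0.001
grasp_force: 3.1
```

```bash
python3 arc.py 200; python3 look.py d; python3 - <<'E'
import cv2
b=cv2.imread("pics/scene_d.png")[230:340,310:440]
cv2.imwrite("pics/sc_d2.png",cv2.resize(b,(650,550),interpolation=cv2.INTER_CUBIC))
E
```

```text
pos [ 0.4417 -0.2403  0.1034] A 20.3 phi 200.666207796059 r 0.1029 F [-1.  -5.6 -3.1]
200.0 [ 0.003 -0.004 -0.002] turn 0.006
```

View pics/sc_d2.png

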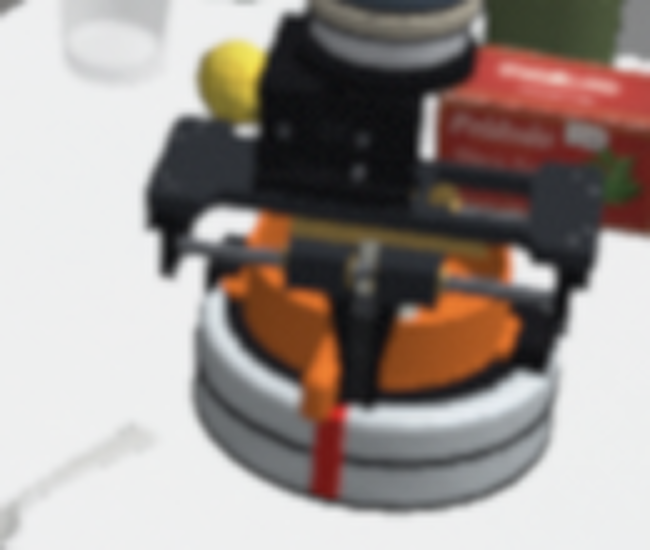

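The handle now stands over the red mark at about (322,410), and the force has risen to 5.6 N with no more motion. That means the tabs are at the stops, so I'll back off and rise.

step_arm:
  steps:
    - [0,0.02,0,0,0,0,1]
    - [0,0.05,0,0,0,0,1]
    - [-0.02,0.08,0,0,0,0,1]
    - [-0.02,0.08,-0.1,0,0,0,1]
    - [-0.02,0.08,-0.2,0,0,0,1]
    - [-0.02,0.08,-0.35,0,0,0,1]
    - [-0.1,0.08,-0.5,0,0,0,1]
    - [-0.1,0.08,-0.5,0,0,0,1]

```text
time_s: 16.25
position: [0.4218, -0.2738, 0.2583]
tcp_rot: [[0.938, 0.346, 0.005], [0.346, -0.938, -0.006], [0.003, 0.008, -1.0]]
force: [0.7, -0.9, 0.2]
opening: 0.002
grasp_force: 0.0
```

step_arm:
  steps:
    - [0,0.12,0,0,0,0,1]
    - [0,0.24,0,0,0,0,1]
    - [0,0.36,0,0,0,0,1]
    - [0,0.4,0,0,0,0,1]
    - [0,0.4,0,0,0,0,1]
    - [0,0.4,0,0,0,0,1]

```text
time_s: 16.75
position: [0.4618, -0.3837, 0.252]
tcp_rot: [[0.939, 0.345, -0.002], [0.345, -0.939, 0.003], [-0.001, -0.004, -1.0]]
force: [-0.6, 1.5, 0.4]
opening: 0.006
grasp_force: 0.0
```

```bash
python3 arc.py 200; python3 look.py e; python3 - <<'E'
import cv2,numpy as np
b=cv2.imread("pics/scene_e.png")[230:340,310:440];a=cv2.imread("pics/top_e.png")[215:325,345:475]
cv2.imwrite("pics/e2.png",np.hstack([cv2.resize(i,(400,338),interpolation=cv2.INTER_CUBIC) for i in(b,a)]))
E
```

```text
pos [ 0.4618 -0.3837  0.252 ] A 20.2 phi 247.01483204425995 r 0.1952 F [-0.6  1.5  0.4]
200.0 [ 0.106 -0.474  0.495] turn 0.004
```

View pics/e2.png

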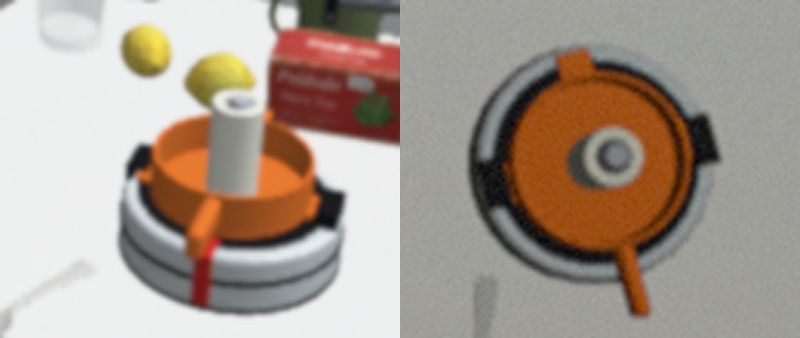

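The bowl is flat, with its tabs under the claws. The handle covers the red mark in both views: (203,235) on the left and (632,280) on the right. Nothing else has moved.

```bash
python3 -c "
from rig import *
print(hand_in())"
```

```text
the job is handed in; nothing more can be done
None
```

The bowl is on the press, turned clockwise to its stops with the tabs under the claws and the handle over the red mark; the job is handed in at about 17 s, and I saw nothing else moved.

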